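# Set the stirrer's speed by clicks and start it

## Task

Start the stirrer at speed six: with a light fingertip push against its lever (do not grip it), turn the large speed selector clockwise, counting its clicks, until it rests in the sixth click after the off stop, without running on to the next click. Then press the start button fully down and let go of it. Leave the small heat knob, the bottle on the plate and everything else around where it is.

Things in the scene. Friction and masses are not known exactly. Their poses are not given: they have to be found in the camera images.
- stirrer: white laboratory stirrer, fixed to the bench: housing 300 (x) x 240 mm (y), flat top 60 mm above the bench. Origin under its centre on the bench, z up; the controls are on the top at its -x side (nearer the robot), a round plate (132 mm diameter, 6 mm high, centre x +85 mm) with a bottle on its +x side. Turned about z by up to 20 degrees.
- selector_axis (a point): point on the turning axis of the speed selector, level with the housing's top (stirrer frame x -85, y +45, z 60 mm). Black selector: round skirt of 24 mm radius up to 7 mm above the housing, with one radial lever. Flat printed marks round it, from 56 mm radius outwards: a dot for off (0), then eight ever longer bars for clicks 1 to 8.
- selector_lever: the lever of the speed selector: origin on the turning axis 1 mm above the housing's top, +x points out along the lever, z up. Bar 12 mm wide from the axis to 52 mm radius, upright sides from 7 to 36 mm above the housing, a white line on top pointing outwards; round boss of 9 mm radius at the axis, as high
- selector (a joint): rad, growing clockwise from above; 0 at the off stop (lever 120 degrees counterclockwise from the stirrer's +x), a click every 0.5236 (30 degrees), click 6 at 3.1416, end stop at click 8. Starts in any of clicks 0 to 4. Detents: pushed over a hump half-way between clicks (0.07 N m, 2 N at 40 mm radius) it snaps ahead into the next click and stays.
- start (a joint): travel of the start button in m: 0 released, 0.006 fully down; springs back; about 5 N when fully down
- start_top (a point): centre of the top of the start button when released: grey round button, 28 mm diameter, in a black collar, on the housing's top to the right (-y) of the selector; pressed straight down
- heat_mark (a point): point on the rim of the small round heat knob (30 mm diameter, 15 mm high), on the right (-y) of the housing's top, between the start button and the plate; it must not be turned
- plate_bottle_mid (a point): stoppered glass bottle, 66 mm diameter, 152 mm tall, standing on the stirrer's round plate; point 75 mm above its foot
- spare_bottle_mid (a point): the same kind of stoppered glass bottle, standing on the bench beside the stirrer; point 75 mm above its foot
- vial_mid (a point): small capped amber vial, 24 mm diameter, 45 mm tall, standing on the stirrer's housing on the left (+y) of the dial and farther from the robot; point 22 mm above its foot
- beaker_mid (a point): empty glass beaker, 68 mm diameter, 90 mm tall, beside the stirrer; point 45 mm above its foot
- amber_jar_mid (a point): amber jar with black cap, 68 mm diameter, 105 mm tall, beside the stirrer; point 52 mm above its foot
- wash_bottle_mid (a point): white squeeze bottle with thin spout, 64 mm diameter, 155 mm tall, beside the stirrer; point 60 mm above its foot
- pen_mid (a point): pen lying on the bench along the right (-y) side of the stirrer, 130 x 9 x 9 mm; its centre

How it is judged:
By the outcome, as a careful person would: the job done as asked, in the order asked, and still so for the second after the job is handed in, with the robot touching nothing.
It also fails if it takes over 72 s, if anything falls off the work surface, if the arm or the gripper's body presses on something with over 40 N, if the wrist force passes 120 N, or if a joint passes its speed limit or range.

## Robot

A 6-joint arm with a two-finger parallel gripper is mounted at the origin on the work surface. World frame = base frame: x ahead of the robot, y to its left, z up, the work surface at z = 0. Lengths are in m, angles in rad, forces in N, time in s.
With the tool pointing down it reaches from about 0.4 to 0.825 m from the base axis. Payload 7 kg.
Tool frame: the origin (TCP) lies at the centre of the arm's flange, where the gripper is bolted on; the fingertips stand 178 mm ahead of it and the grasp point (between the pads) lies 159 mm ahead of it; z points along the fingers, y is the direction in which the jaws open and shut (so a half turn about z gives the same grasp; the last joint's range is limited). The gripper opens to 88 mm and grips with 3 to 60 N. Pads are 19 mm wide; open, the fingers measure 130 mm over their backs; the gripper's body (78 mm by 193 mm) begins 47 mm behind the grasp point.
Start: joints at [-0.924, 0.359, 0.012, 0, -1.224, -0.288], TCP at [0.237, -0.632, 0.405] pointing down, gripper open.
Joint ranges: [-3.07, 3.07], [-1.43, 2.12], [-1.02, 1.25], [-3.03, 1.67], [-3.05, -0], [-3.03, 3.03]. Speed limits (rad/s): [2.39, 2.39, 3.01, 3.14, 3.14, 3.14].

## Interface

Orientations are given as [roll, pitch, yaw] about the fixed x, y, z axes, in that order (R = Rz(yaw) Ry(pitch) Rx(roll)).
In Python, from station import arm gives the robot as it stands.
- The arm moves only by the shell command python3 -m handwheel 'ROWS' [OPENING] [FORCE]. ROWS is JSON, a list of rows, each a list of 4 numbers: the shift along the world's x, y, z in cm, then the turn about the world's z in rad. In form: [[dx, dy, dz, yaw], ...]. A call has 1 to 20 rows; each row shifts and turns the commanded pose from where the row before left it; what a row does not reach is not made up. A row lasts 1/10 s, in which the tool goes at most 50 mm and 8.59 degrees, less where a joint would pass 70% of its speed; a pose out of reach is approached as far as the arm can. A call is refused whole if a number of a shift passes 5 or a number of a turn 0.15, either way. A call with a gripper value outside its range is refused whole. OPENING is the closure, from 0 (fully open) to 1 (shut), set as the call begins (- or left out, the last holds). The fingers move at their own pace and stop on an object; FORCE is the grip in N (left out, the last holds). Time passes only in rows, so rows that do not move let the fingers close. It gives the time, the measured TCP pose, the force and the opening at its end, in the units of the state.
- arm.get_state(): the state, without advancing time (a new reading comes with each control period).
- arm.grab_frame(name): name is "scene" or "side" or "wrist"; returns a dict with "image" (384x512x3 uint8, red, green, blue), "depth" (384x512 float32, m along the optical axis (not along the pixel's ray), 0 where there is no reading), "vfov" (degrees; the focal length in pixels is half the picture's height over the tangent of half this angle, whatever the lens; pixels are square), "cx", "cy" (the principal point, pixels), "k1" (the pictures are not rectified: a ray, as slopes to the right and down, at radius r is drawn at 1 + k1 r^2 times it, then the intrinsics apply), "rvec" (rotation vector, rad) and "tvec" (3), from world to camera coordinates, as OpenCV has them. Camera axes: x right, y down, z forward; pixel columns grow to the right and rows downward; lengths in m; the calibration is good to about 2 mm. A picture is of the moment at which its call begins.
- arm.job_done(): hands the job in, once; it reports no verdict.
The state is a dict: "t": time; "q": joint angles; "qd": joint speeds; "joint_efforts": joint torques, N m; "eef_pos": TCP position; "ee_rot": TCP orientation; "force": force on the tool from outside, world axes, zero at the start; "moment": the same for the moment, N m; "width": finger opening in m.
Only numpy, scipy, OpenCV 4.12 (cv2) and the standard library are available. Lean on these libraries where they do the work, as an engineer would, in place of code of your own. Each camera call takes 0.05 s, during which the arm holds its last target.

## Working session

There is one attempt and no reset: what is moved stays moved. The work goes in short steps, Python scripts to look and compute and a shell command to move; the robot and the scene stay as the last step left them, time stands still between calls to the robot, and variables do not carry over. Pictures are saved under pics/ and viewed, and the job is handed in when it is done.

```bash
ls; mkdir -p pics
cat > h.py <<'E'
import numpy as np, cv2, pickle
from station import arm
def grab(n, tag):
    f=arm.grab_frame(n); pickle.dump(f,open(f'pics/{tag}.pkl','wb'))
    cv2.imwrite(f'pics/{tag}.png',cv2.cvtColor(f['image'],cv2.COLOR_RGB2BGR)); return f
def load(tag): return pickle.load(open(f'pics/{tag}.pkl','rb'))
def cam(f):
    fl=192/np.tan(np.radians(f['vfov'])/2)
    K=np.array([[fl,0,f['cx']],[0,fl,f['cy']],[0,0,1.]]); D=np.array([f['k1'],0,0,0,0.])
    R=cv2.Rodrigues(np.array(f['rvec'],float))[0]; t=np.array(f['tvec'],float).ravel()
    return K,D,R,t
def ray(f,uv):
    K,D,R,t=cam(f)
    p=cv2.undistortPoints(np.array(uv,float).reshape(-1,1,2),K,D).reshape(-1,2)
    d=np.c_[p,np.ones(len(p))]@R; return -R.T@t, d
def plane(f,uv,z):
    c,d=ray(f,uv); return c+d*((z-c[2])/d[:,2])[:,None]
def proj(f,P):
    K,D,R,t=cam(f); return cv2.projectPoints(np.array(P,float).reshape(-1,1,3),np.array(f['rvec'],float),t,K,D)[0].reshape(-1,2)
def dpt(f,uv):
    c,d=ray(f,uv); uv=np.round(np.array(uv)).astype(int).reshape(-1,2)
    return c+d*f['depth'][uv[:,1],uv[:,0]][:,None]
def tri(f1,u1,f2,u2):
    c1,d1=ray(f1,u1);c2,d2=ray(f2,u2);d1,d2=d1[0],d2[0]
    s=np.linalg.lstsq(np.c_[d1,-d2],c2-c1,rcond=None)[0]
    a,b=c1+s[0]*d1,c2+s[1]*d2; return (a+b)/2,np.linalg.norm(a-b)
E
python3 - <<'E'
from h import *
for n in('scene','side','wrist'):
    f=grab(n,n+'0'); print(n,f['vfov'],f['k1'],f['tvec'])
print(arm.get_state())
a=[load(n+'0')['image'] for n in('scene','side','wrist')]
E
```

```text
pics
scene 53.75759080451691 -0.063657463738683 [-0.39333858 -0.16739438  1.39022844]
side 55.210158845084486 -0.013519699607848894 [-0.37134252  0.36450252  0.44976735]
wrist 67.12011548004054 -0.07384974430286606 [ 0.67385385 -0.02981703  0.38988346]
{'t': 0.15, 'q': array([-9.23912101e-01,  3.59256033e-01,  1.13042126e-02, -1.96408808e-04,
       -1.22411456e+00, -2.88119338e-01]), 'qd': array([-0.00113009, -0.00317412,  0.00305585,  0.00160033, -0.0006421 ,
        0.00141627]), 'joint_efforts': array([-1.15838033e-03, -5.83276820e+01,  2.93292063e+01,  7.00124234e+00,
        8.81296262e-03, -1.22170604e-04]), 'eef_pos': array([ 0.23696492, -0.63190804,  0.40394167]), 'ee_rot': array([ 3.14032248e+00, -1.83860208e-04, -2.78289450e+00]), 'force': array([-0.17262668,  0.42725602,  0.01735161]), 'moment': array([ 0.03826414, -0.00481047, -0.02617748]), 'width': 0.0880345312673418}
```

View pics/scene0.png

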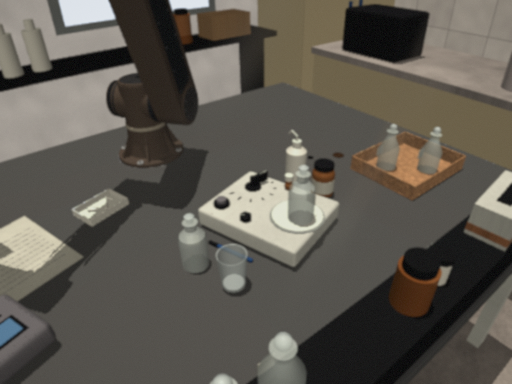

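View pics/side0.png

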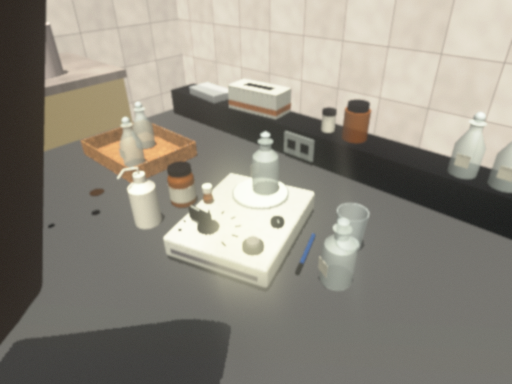

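View pics/wrist0.png

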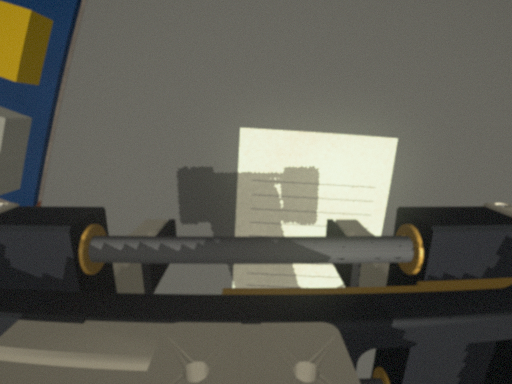

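Scene: housing around (270,215), selector near (257,183), button (222,202). Side: selector near (205,220), button (253,245). I'll zoom in on both.

Run:
```python
from h import *
for n,(x0,y0,w,h) in {'scene':(190,150,160,115),'side':(160,150,165,125)}.items():
    im=cv2.imread(f'pics/{n}0.png')[y0:y0+h,x0:x0+w]
    cv2.imwrite(f'pics/{n}0z.png',cv2.resize(im,None,fx=4.8,fy=4.8,interpolation=cv2.INTER_CUBIC))
f=load('scene0')
print(dpt(f,[(222,202),(245,217),(300,225),(235,197)]))
f=load('side0')
print(dpt(f,[(253,243),(277,221),(260,215),(215,255)]))
```

```text
[[ 0.52850684 -0.02995797  0.07818277]
 [ 0.61213106 -0.0171526   0.07327917]
 [ 0.7146768   0.07357223  0.06653416]
 [ 0.50795702  0.02457755  0.0590471 ]]
[[ 0.50790884 -0.03220405  0.08284162]
 [ 0.60140543 -0.01482858  0.07350268]
 [ 0.60879227  0.04009203  0.05882605]
 [ 0.45638706  0.02205132  0.0550211 ]]
```

View pics/scene0z.png

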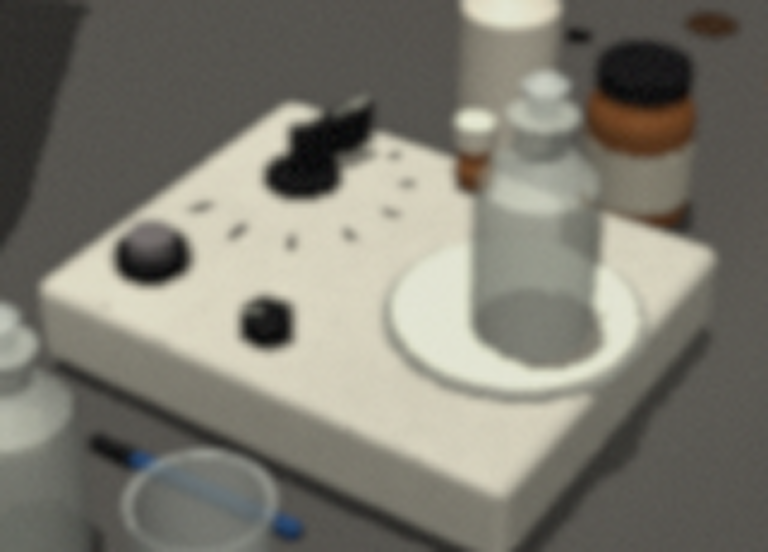

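View pics/side0z.png

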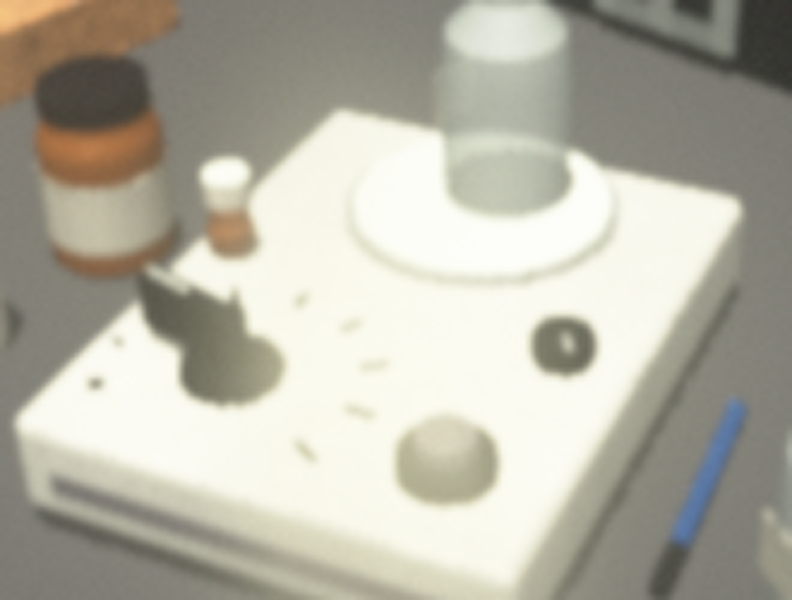

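```bash
cat >> h.py <<'E'
def fit(Pl,Pw):
    Pl=np.array(Pl);Pw=np.array(Pw)[:,:2];a=Pl-Pl.mean(0);b=Pw-Pw.mean(0)
    th=np.arctan2((a[:,0]*b[:,1]-a[:,1]*b[:,0]).sum(),(a*b).sum())
    R=np.array([[np.cos(th),-np.sin(th)],[np.sin(th),np.cos(th)]]);o=Pw.mean(0)-R@Pl.mean(0)
    return o,th,np.linalg.norm(Pl@R.T+o-Pw,axis=1)
E
python3 - <<'E'
from h import *
L=[(-.15,.12),(-.15,-.12),(.15,-.12),(.15,.12)]
s=load('scene0'); u=np.array([(288,100),(42,286),(505,499),(717,256)])/4.8+[190,150]
P=plane(s,u,.06);print(P,fit(L,P))
d=load('side0'); v=np.array([(17,425),(518,590),(742,202),(340,108)])/4.8+[160,150]
P2=plane(d,v,.06);print(P2,fit(L,P2))
for i in range(4): print(tri(s,u[i:i+1],d,v[i:i+1]))
o,th,_=fit(L,(P+P2)/2);print(o,th)
R=np.array([[np.cos(th),-np.sin(th)],[np.sin(th),np.cos(th)]])
ax=o+R@[-.085,.045];print('axis',ax)
# lever tip: top at z=.096
print('button scene',plane(s,np.array([(152,240)])/4.8+[190,150],.08),'side',plane(d,np.array([(450,437)])/4.8+[160,150],.08),tri(s,np.array([(152,240)])/4.8+[190,150],d,np.array([(450,437)])/4.8+[160,150]))
print('tip scene',plane(s,np.array([(372,100)])/4.8+[190,150],.096),'side',plane(d,np.array([(145,265)])/4.8+[160,150],.096))
for n,f,off in(('scene',s,(190,150)),('side',d,(160,150))):
    for k in range(9):
        a=th+np.radians(120-30*k); print(n,k,(proj(f,[*(ax+.06*np.array([np.cos(a),np.sin(a)])),.06])-off)*4.8)
E
```

```text
[[ 4.23666419e-01  1.39015238e-01  6.00000000e-02]
 [ 4.96712239e-01 -8.33203903e-02  6.00000000e-02]
 [ 7.77741280e-01  6.60094493e-04  6.00000000e-02]
 [ 7.07865301e-01  2.23220506e-01  6.00000000e-02]] (array([0.60149631, 0.06989386]), np.float64(0.29760022540875625), array([0.0017908 , 0.00648031, 0.00279078, 0.00569165]))
[[ 0.41667408  0.1342819   0.06      ]
 [ 0.4840193  -0.09039837  0.06      ]
 [ 0.76519483  0.00132945  0.06      ]
 [ 0.70008417  0.22593334  0.06      ]] (array([0.59149309, 0.06778658]), np.float64(0.30346640011448184), array([0.0052676 , 0.0011714 , 0.00621262, 0.00176893]))
(array([0.41974695, 0.14091989, 0.05599604]), np.float64(0.0028989326699710213))
(array([ 0.49029135, -0.08255232,  0.05320213]), np.float64(0.005732002348912653))
(array([0.77293164, 0.00578989, 0.05394655]), np.float64(0.0009662021074456021))
(array([0.70374717, 0.22914012, 0.05618267]), np.float64(0.0021666625072803447))
[0.5964947  0.06884022] 0.3005405383284199
axis [0.50198305 0.08666006]
button scene [[ 0.52262996 -0.02698588  0.08      ]] side [[ 0.51554519 -0.02707199  0.08   
[... 154 characters left out ...]
7 0.14328408 0.096     ]]
scene 0 [[306.25387831 128.32961818]]
scene 1 [[353.83846956 136.94492923]]
scene 2 [[387.59787949 157.61998936]]
scene 3 [[398.26463638 185.70989419]]
scene 4 [[381.42291253 214.08574957]]
scene 5 [[340.17282444 234.58479481]]
scene 6 [[285.8348444  240.71068318]]
scene 7 [[234.7285117  230.44788372]]
scene 8 [[201.90319287 207.2197082 ]]
side 0 [[103.85361166 386.06734425]]
side 1 [[127.17794766 343.79412227]]
side 2 [[178.08918499 312.293379  ]]
side 3 [[243.01919262 298.14128259]]
side 4 [[307.0675815  303.99800465]]
side 5 [[355.6991226  328.86157341]]
side 6 [[376.26516371 367.86339654]]
side 7 [[360.83589926 411.96084864]]
side 8 [[310.45072494 448.86817667]]
```

Run:
```python
from h import *
from scipy.spatial.transform import Rotation as Ro
f=load('wrist0');K,D,R,t=cam(f);c=-R.T@t
st=arm.get_state();Rt=Ro.from_euler('xyz',st['ee_rot']).as_matrix()
print('cam in tool',Rt.T@(c-st['eef_pos']),'axis',Rt.T@R[2],'xaxis',Rt.T@R[0],'K',K[0,0])
s=load('scene0');d=load('side0')
# foot positions of others
print('wash foot side',plane(d,[(147,226)],0),'jar',plane(d,[(182,204)],0))
print('spare scene',plane(s,[(195,271)],0),'side',plane(d,[(338,287)],0),'bottle stopper scene',plane(s,[(303,172)],.218))
print('plate',plane(s,np.array([(517,316)])/4.8+[190,150],.066),plane(d,np.array([(483,210)])/4.8+[160,150],.066))
```

```text
cam in tool [0.0660215  0.00073182 0.01900811] axis [-2.43396318e-01 -5.65159877e-04  9.69926756e-01] xaxis [-1.06144449e-04  9.99999840e-01  5.56046748e-04] K 289.4207558582531
wash foot side [[0.45558541 0.27086732 0.        ]] jar [[0.57060016 0.28181207 0.        ]]
spare scene [[ 0.62823082 -0.17842995  0.        ]] side [[ 0.59070409 -0.17894368  0.        ]] bottle stopper scene [[0.71524146 0.071714   0.218     ]]
plate [[0.68380597 0.0945194  0.066     ]] [[0.66684737 0.0897191  0.066     ]]
```

```bash
python3 -m handwheel '[[1.6,3.7,0.2,0],[1.6,3.7,0.2,0],[1.6,3.7,0.2,0],[1.6,3.7,0.2,0],[1.6,3.7,0.2,0],[1.6,3.7,0.2,0],[1.6,3.7,0.2,0],[1.6,3.7,0.2,0],[1.6,3.7,0.2,0],[1.6,3.7,0.2,0],[1.6,3.7,0,0],[1.6,3.7,0,0],[1.6,3.7,0,0],[1.6,3.7,0,0],[1.6,3.7,0,0],[1.6,3.7,0,0],[1.6,3.7,0,0],[1.6,3.7,0,0],[1.6,3.7,0,0],[1.6,3.7,0,0]]' 1 10; python3 -m handwheel '[[0,0,0,0],[0,0,0,0]]'
python3 - <<'E'
from h import *
grab('wrist','w1')
E
```

```text
t: 2.15
eef_pos: [0.5573, 0.1097, 0.4246]
ee_rot: [3.142, -0.0, -2.783]
force: [0.3, 0.1, 0.7]
width: 0.0002
t: 2.35
eef_pos: [0.5571, 0.1089, 0.4239]
ee_rot: [-3.141, -0.002, -2.781]
force: [-0.6, -0.1, -1.0]
width: 0.0004
```

View pics/w1.png

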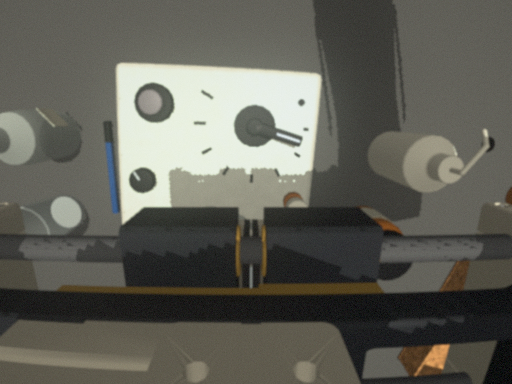

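Run:
```python
from h import *
im=cv2.imread('pics/w1.png')[55:215,100:340]
cv2.imwrite('pics/w1z.png',cv2.resize(im,None,fx=3.3,fy=3.3,interpolation=cv2.INTER_CUBIC))
```

```text
(no output)
```

View pics/w1z.png

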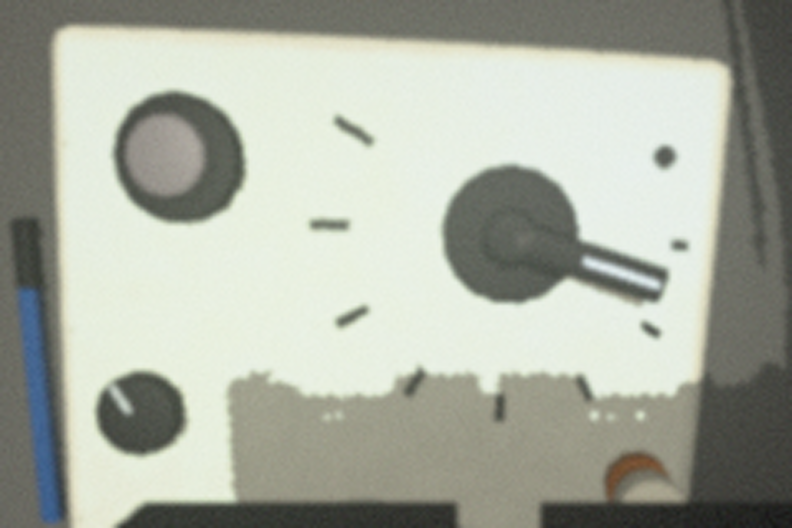

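Run:
```python
from h import *
f=load('w1'); q=lambda *p: np.array(p,float)/3.3+[100,55]
M=plane(f,q((665,156),(679,245),(650,328),(585,387),(500,405),(415,382),(352,316),(330,224),(353,130)),.06)[:,:2]
# circle through equal-radius mark centres is approximate (bars from 56 outwards): use rays to marks: fit rigid with r=57+
L=[]
for k in range(9):
    r=.058+.0008*k; a=np.radians(120-30*k); L.append((r*np.cos(a),r*np.sin(a)))
o,th,res=fit(L,M);print('axis',o,'yaw',np.degrees(th),res,'r',np.linalg.norm(M-o,axis=1))
C=plane(f,q((54,27),(729,64)),.06);print('corners',C,np.linalg.norm(C[0]-C[1]))
R=np.array([[np.cos(th),-np.sin(th)],[np.sin(th),np.cos(th)]])
print('pred axis from corners mid', )
m=C.mean(0)[:2]; e=(C[1]-C[0])[:2];e/=np.linalg.norm(e);ex=np.array([e[1],-e[0]]);print(m+ex*.065+e*.045,np.degrees(np.arctan2(ex[1],ex[0])))
T=plane(f,q((513,235),(583,262),(662,287)),.096)[:,:2];print('lever top',T)
v=T[2]-T[1];print('dir line',np.degrees(np.arctan2(v[1],v[0])));v=T[2]-o;print('dir from axis',np.degrees(np.arctan2(v[1],v[0])),np.linalg.norm(v))
print('rel stirrer',np.degrees(np.arctan2(v[1],v[0])-th), 'click',(120-np.degrees(np.arctan2(v[1],v[0])-th))/30)
print('skirt c',plane(f,q((511,233)),.067))
print('button top',plane(f,q((165,155)),.08),'collar',plane(f,q((180,157)),.06), dpt(f,q((165,155))),dpt(f,q((511,260))),dpt(f,q((640,270))),dpt(f,q((250,300))))
print('heat',plane(f,q((141,413)),.075),'vial',plane(f,q((650,480)),.105),'wash',plane(f,[(450,170)],.15),'spare',plane(f,[(15,140)],.15))
```

```text
axis [0.49938694 0.09276084] yaw 17.284605686714936 [0.00218832 0.00103858 0.00063394 0.00060184 0.00029681 0.00123697
 0.00115388 0.00053672 0.00118164] r [0.06016996 0.05982207 0.06017959 0.06100014 0.06139059 0.0632207
 0.06394594 0.06409069 0.06557415]
corners [[ 0.48754663 -0.0804464   0.06      ]
 [ 0.41860512  0.14219378  0.06      ]] 0.23306990904624586
pred axis from corners mid
[0.50185628 0.09308681] 17.205368864134616
lever top [[0.49872095 0.09270758]
 [0.49871754 0.11658033]
 [0.49703099 0.14324697]]
dir line 93.61890961110304
dir from axis 92.67179189338304 0.05054107691852206
rel stirrer 75.3871862066681 click 1.4870937931110633
skirt c [[0.49867811 0.09242594 0.067     ]]
button top [[ 0.51450601 -0.02408447  0.08      ]] collar [[ 0.51455138 -0.02563069  0.06      ]] [[ 0.51434202 -0.02315682  0.08273381]] [[0.50622543 0.09487188 0.09673232]] [[0.4945751  0.1342021  0.09831936]] [[0.55339098 0.01317945 0.06177502]]
heat [[ 0.60297502 -0.00902004  0.075     ]] vial [[0.55587225 0.16222999 0.105     ]] wash [[0.46954663 0.27353272 0.15      ]] spare [[ 0.58457514 -0.11212673  0.15      ]]
```

Run:
```python
from h import *
grab('side','s1'); grab('scene','c1')
im=cv2.imread('pics/s1.png')[0:260,100:360]
im2=cv2.imread('pics/c1.png')[60:260,190:350]
a=cv2.resize(im,(400,400));b=cv2.resize(im2,(320,400));cv2.imwrite('pics/sc1.png',np.hstack([a,b]))
```

```text
(no output)
```

View pics/sc1.png

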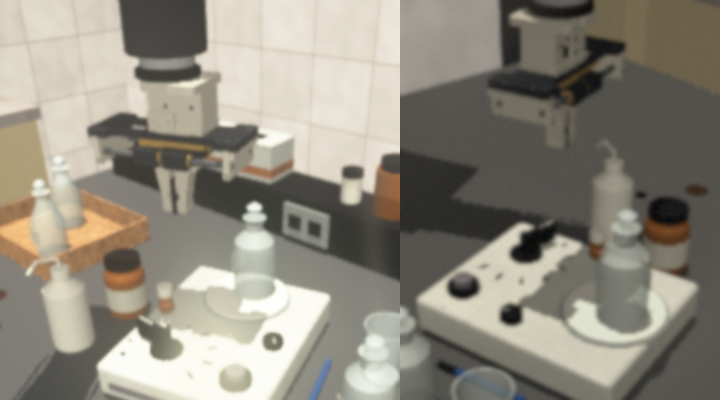

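Run:
```python
from h import *
st=arm.get_state();tc=st['eef_pos'];y=st['ee_rot'][2]
tx=np.array([np.cos(y),np.sin(y)]);ty=np.array([np.sin(y),-np.cos(y)])
print(tc,y)
for n in('s1','c1'):
    f=load(n);vv,uu=np.mgrid[0:384,0:512];uv=np.c_[uu.ravel(),vv.ravel()]
    P=dpt(f,uv);r=P[:,:2]-tc[:2];ok=(np.linalg.norm(r,axis=1)<.12)&(P[:,2]>.225)&(P[:,2]<.33)
    for z0 in np.arange(.23,.33,.012):
        m=ok&(abs(P[:,2]-z0)<.006)
        if m.sum(): a=r[m]@tx;b=r[m]@ty;print(n,round(z0,3),m.sum(),'x',np.percentile(a,[5,95]).round(3),'y',np.percentile(b,[5,95]).round(3))
```

```text
[0.55663505 0.10724686 0.42467017] -2.783392433802086
s1 0.242 18 x [-0.007  0.01 ] y [-0.014  0.01 ]
s1 0.254 110 x [-0.007  0.011] y [-0.015  0.015]
s1 0.266 117 x [-0.008  0.012] y [-0.016  0.015]
s1 0.278 125 x [-0.004  0.012] y [-0.019  0.017]
s1 0.29 147 x [-0.004  0.011] y [-0.02   0.018]
s1 0.302 100 x [0.    0.012] y [-0.025  0.02 ]
s1 0.314 321 x [-0.031  0.039] y [-0.088  0.083]
s1 0.326 640 x [-0.024  0.039] y [-0.088  0.082]
c1 0.242 3 x [-0.008  0.003] y [-0.012  0.004]
c1 0.254 56 x [-0.012  0.01 ] y [-0.017  0.014]
c1 0.266 66 x [-0.013  0.01 ] y [-0.017  0.012]
c1 0.278 57 x [-0.012  0.007] y [-0.019  0.013]
c1 0.29 48 x [-0.013 -0.006] y [-0.021  0.018]
c1 0.302 25 x [-0.012 -0.007] y [-0.022  0.002]
c1 0.314 152 x [-0.038  0.033] y [-0.09  0.08]
c1 0.326 291 x [-0.039  0.03 ] y [-0.089  0.079]
```

```bash
python3 -m handwheel '[[-0.93,0.23,0,0.126],[-0.93,0.23,0,0.126],[-0.93,0.23,0,0.126],[-0.93,0.23,0,0.126],[-0.93,0.23,0,0.126],[-0.93,0.23,0,0.126],[-0.93,0.23,0,0.126],[-0.93,0.23,0,0.126],[-0.93,0.23,0,0.126],[-0.93,0.23,0,0.126],[0,0,-2,0],[0,0,-2,0],[0,0,-2,0],[0,0,-2,0],[0,0,-2,0],[0,0,-2,0],[0,0,0,0],[0,0,0,0]]'
python3 - <<'E'
from h import *
print(arm.get_state()['eef_pos'],arm.get_state()['ee_rot'])
grab('side','s2'); grab('wrist','w2')
im=cv2.imread('pics/s2.png')[60:280,100:330]
a=cv2.resize(im,(418,400));cv2.imwrite('pics/sc2.png',np.hstack([a,cv2.resize(cv2.imread('pics/w2.png'),(382,400))]))
E
```

```text
t: 4.3
eef_pos: [0.4641, 0.1304, 0.3053]
ee_rot: [-3.141, -0.0, -1.523]
force: [1.1, -0.5, 1.0]
width: 0.0005
[0.46409262 0.13038642 0.30529819] [-3.14138951e+00 -2.62790218e-04 -1.52349302e+00]
```

View pics/sc2.png

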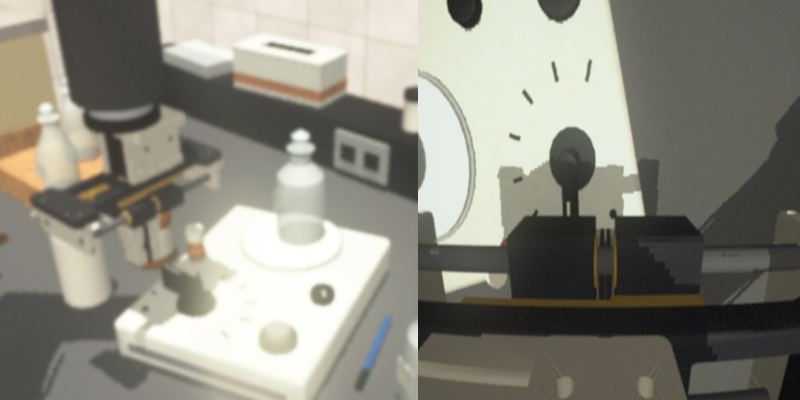

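```bash
python3 -m handwheel '[[0,0,-1.2,0],[0,0,-1.2,0],[0,0,-1.2,0],[0,0,-1.2,0],[0,0,0,0],[0,0,0,0]]'
python3 - <<'E'
from h import *
grab('side','s3'); grab('scene','c3')
im=cv2.imread('pics/s3.png')[130:280,130:290]
im2=cv2.imread('pics/c3.png')[110:230,190:320]
cv2.imwrite('pics/sc3.png',np.hstack([cv2.resize(im,(400,375)),cv2.resize(im2,(400,375))]))
E
```

```text
t: 5.0
eef_pos: [0.4643, 0.1311, 0.2576]
ee_rot: [-3.141, 0.0, -1.523]
force: [-0.6, -0.3, 0.3]
width: 0.0009
```

View pics/sc3.png

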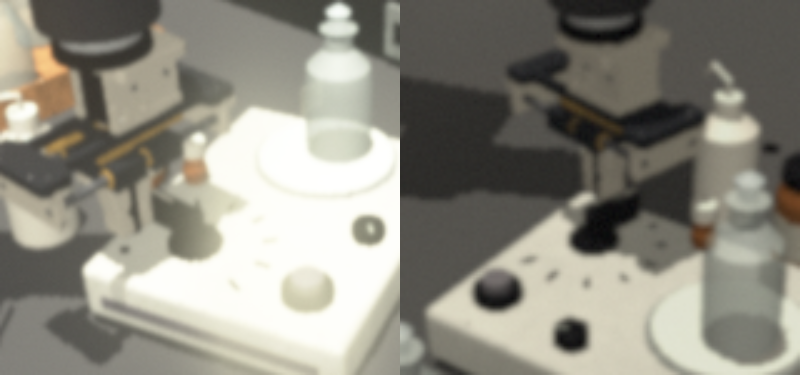

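```bash
cat >> h.py <<'E'
O=np.array([.4995,.0928])
def pose(phi,n=.022,r=.040):
    a=np.radians(phi);e=np.array([np.cos(a),np.sin(a)]);nn=np.array([-e[1],e[0]])
    return O+r*e+n*nn
E
python3 - <<'E'
from h import *
p=pose(92.7,.033);print(p)
for ph in np.arange(92,-50,-4): q=pose(ph);print(ph,q.round(4),((q-p)*100).round(2));p=q
E
```

```text
[0.46465238 0.13120108]
92 [0.4761 0.132 ] [1.15 0.08]
88 [0.4789 0.1335] [0.28 0.15]
84 [0.4818 0.1349] [0.29 0.13]
80 [0.4848 0.136 ] [0.3  0.11]
76 [0.4878 0.1369] [0.31 0.09]
72 [0.4909 0.1376] [0.31 0.07]
68 [0.4941 0.1381] [0.31 0.05]
64 [0.4973 0.1384] [0.32 0.03]
60 [0.5004 0.1384] [0.32 0.  ]
56 [0.5036 0.1383] [ 0.32 -0.02]
52 [0.5068 0.1379] [ 0.32 -0.04]
48 [0.5099 0.1372] [ 0.31 -0.06]
44 [0.513  0.1364] [ 0.31 -0.08]
40 [0.516  0.1354] [ 0.3 -0.1]
36 [0.5189 0.1341] [ 0.29 -0.13]
32 [0.5218 0.1327] [ 0.28 -0.15]
28 [0.5245 0.131 ] [ 0.27 -0.17]
24 [0.5271 0.1292] [ 0.26 -0.18]
20 [0.5296 0.1272] [ 0.25 -0.2 ]
16 [0.5319 0.125 ] [ 0.23 -0.22]
12 [0.5341 0.1226] [ 0.22 -0.23]
8 [0.536  0.1202] [ 0.2  -0.25]
4 [0.5379 0.1175] [ 0.18 -0.26]
0 [0.5395 0.1148] [ 0.16 -0.27]
-4 [0.5409 0.112 ] [ 0.14 -0.28]
-8 [0.5422 0.109 ] [ 0.12 -0.29]
-12 [0.5432 0.106 ] [ 0.1 -0.3]
-16 [0.544  0.1029] [ 0.08 -0.31]
-20 [0.5446 0.0998] [ 0.06 -0.31]
-24 [0.545  0.0966] [ 0.04 -0.32]
-28 [0.5451 0.0934] [ 0.02 -0.32]
-32 [0.5451 0.0903] [-0.01 -0.32]
-36 [0.5448 0.0871] [-0.03 -0.32]
-40 [0.5443 0.0839] [-0.05 -0.31]
-44 [0.5436 0.0808] [-0.07 -0.31]
-48 [0.5426 0.0778] [-0.09 -0.3 ]
```

```bash
python3 -m handwheel '[[0.3,0.02,0,-0.003],[0.3,0.02,0,-0.003],[0.3,0.02,0,-0.003],[0.25,0.02,0,-0.003],[0.14,0.08,0,-0.035],[0.14,0.07,0,-0.035],[0,0,0,0],[0,0,0,0]]'
python3 - <<'E'
from h import *
s=arm.get_state();print(s['eef_pos'],s['force'],s['moment'])
grab('side','s4'); grab('scene','c4');grab('wrist','w4')
im=cv2.imread('pics/s4.png')[170:260,160:260]
im2=cv2.imread('pics/w4.png')[0:260,100:350]
cv2.imwrite('pics/sc4.png',np.hstack([cv2.resize(im,(416,375)),cv2.resize(im2,(360,375))]))
E
```

```text
t: 5.9
eef_pos: [0.4784, 0.1333, 0.2566]
ee_rot: [3.141, -0.0, -1.604]
force: [0.1, 0.1, 0.2]
width: 0.0005
[0.47836699 0.13326539 0.25656155] [0.13022175 0.12716142 0.17377823] [-0.01658048  0.1067855   0.02149378]
```

View pics/sc4.png

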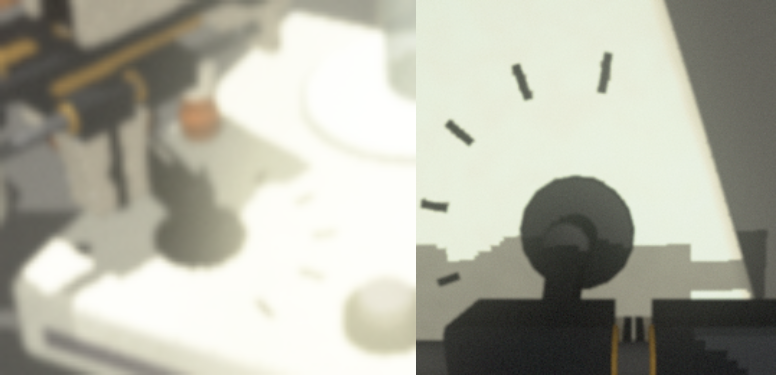

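Run:
```python
from h import *
im=cv2.imread('pics/w4.png')[115:215,150:270]
cv2.imwrite('pics/w4z.png',cv2.convertScaleAbs(cv2.resize(im,None,fx=6,fy=6,interpolation=cv2.INTER_CUBIC),alpha=2.2))
```

```text
(no output)
```

View pics/w4z.png

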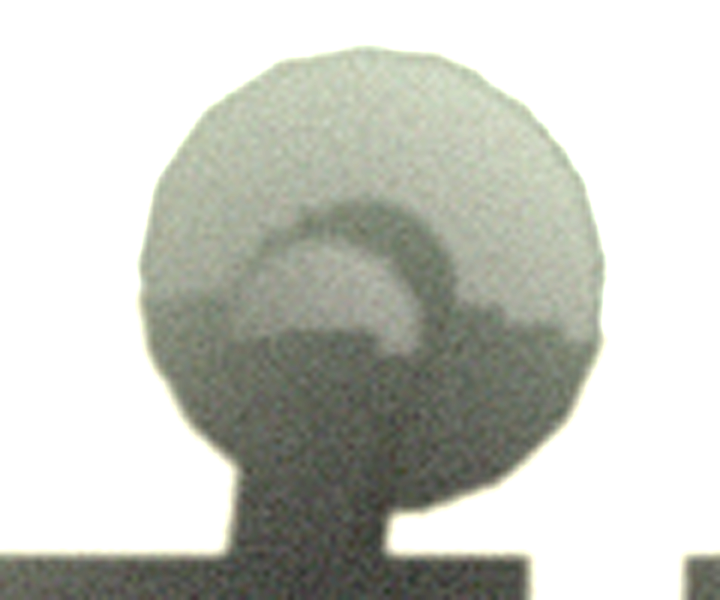

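Run:
```python
from h import *
f=load('w4');q=lambda *p: np.array(p,float)/6+[150,115]
T=plane(f,q((325,330),(240,470),(228,553),(390,515),(383,553)),.096)[:,:2]
d=lambda a,b: np.degrees(np.arctan2(*(b-a)[::-1]))
print(T,d(T[1],T[2]),d(T[3],T[4]),'centre line',d(T[0],(T[2]+T[4])/2),'width',T[2]-T[4])
print('skirt',plane(f,q((372,280)),.067))
```

```text
[[0.4988999  0.09167494]
 [0.50696382 0.10336133]
 [0.50862113 0.11063535]
 [0.49451127 0.10771921]
 [0.49532545 0.11106264]] 77.16481257846027 76.31388483969639 centre line 80.89358020105333 width [ 0.01329568 -0.00042729]
skirt [[0.49875946 0.0915966  0.067     ]]
```

```bash
python3 -m handwheel '[[0.29,0.13,0,-0.07],[0.3,0.11,0,-0.07],[0.16,0.05,0,-0.035],[0.16,0.04,0,-0.035],[0.15,0.04,0,-0.035],[0.15,0.03,0,-0.035],[0.15,0.03,0,-0.035],[0.16,0.02,0,-0.035],[0.16,0.02,0,-0.035],[0.16,0.01,0,-0.035]]'
python3 -m handwheel '[[0.16,0.01,0,-0.035]]'
python3 -m handwheel '[[0.16,0,0,-0.035]]'
python3 -m handwheel '[[0,0,0,0],[0,0,0,0]]'
python3 - <<'E'
from h import *
grab('side','s5'); grab('scene','c5');grab('wrist','w5')
im=cv2.imread('pics/s5.png')[170:260,160:260]
im2=cv2.imread('pics/w5.png')[0:260,100:350]
cv2.imwrite('pics/sc5.png',np.hstack([cv2.resize(im,(416,375)),cv2.resize(im2,(360,375))]))
E
```

```text
t: 7.05
eef_pos: [0.4967, 0.1383, 0.2567]
ee_rot: [3.141, 0.0, -2.026]
force: [-1.1, 1.1, 0.3]
width: 0.0003
t: 7.15
eef_pos: [0.4983, 0.1384, 0.2567]
ee_rot: [3.141, 0.0, -2.061]
force: [0.1, 0.9, -0.7]
width: 0.0004
t: 7.25
eef_pos: [0.4999, 0.1383, 0.2567]
ee_rot: [3.142, 0.0, -2.096]
force: [-0.4, -0.0, -0.3]
width: 0.0007
t: 7.45
eef_pos: [0.4998, 0.1381, 0.2566]
ee_rot: [3.142, -0.0, -2.094]
force: [-0.0, 0.1, 0.8]
width: 0.0007
```

View pics/sc5.png

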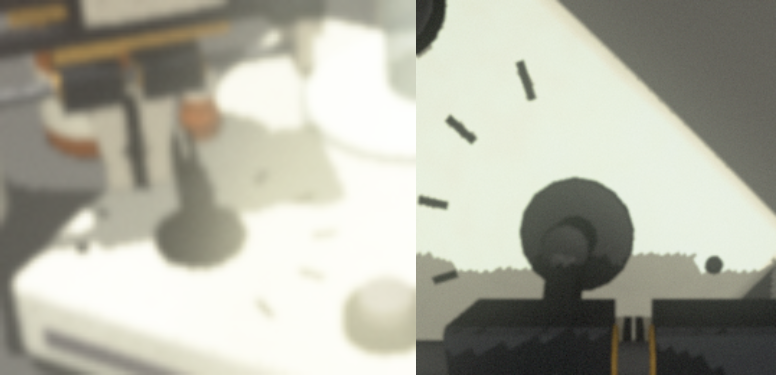

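```bash
cat >> h.py <<'E'
def lever(tag):
    f=load(tag);g=f['image'].mean(2)
    o=[]
    for r in (201,203,205):
        row=g[r,150:260];th=0.5*(row.min()+np.median(row[:35]));d=np.where(row<th)[0]
        # run containing col ~ 51
        seg=np.split(d,np.where(np.diff(d)>1)[0]+1);s=min(seg,key=lambda s:abs(s.mean()-51)+ (0 if len(s)>8 else 100))
        a,b=s[0]+150-.5,s[-1]+150+.5;P=plane(f,[((a+b)/2,r),(a,r),(b,r)],.096)[:,:2]
        v=P[0]-O;o.append((round(np.degrees(np.arctan2(v[1],v[0])),1),round(np.linalg.norm(v)*1e3),round(np.linalg.norm(P[1]-P[2])*1e3,1)))
    return o
E
python3 -c "
from h import *
print(lever('w4'),lever('w5'))"
```

```text
[(np.float64(82.6), 15, np.float64(13.3)), (np.float64(81.9), 16, np.float64(13.9)), (np.float64(81.3), 17, np.float64(13.4))] [(np.float64(55.4), 14, np.float64(14.3)), (np.float64(53.6), 15, np.float64(13.3)), (np.float64(53.0), 16, np.float64(13.9))]
```

```bash
python3 -m handwheel '[[0.32,-0.02,0,-0.07],[0.32,-0.04,0,-0.07],[0.16,-0.03,0,-0.035],[0.16,-0.03,0,-0.035],[0.15,-0.04,0,-0.035],[0.15,-0.04,0,-0.035],[0.15,-0.05,0,-0.035],[0.15,-0.05,0,-0.035],[0.15,-0.06,0,-0.035],[0.14,-0.07,0,-0.035]]'
python3 -m handwheel '[[0.14,-0.07,0,-0.035]]'
python3 -m handwheel '[[0.14,-0.08,0,-0.035]]'
python3 -m handwheel '[[0.14,-0.08,0,-0.035]]'
python3 -m handwheel '[[0.14,-0.08,0,-0.035]]'
python3 -m handwheel '[[0,0,0,0],[0,0,0,0]]'
python3 - <<'E'
from h import *
grab('wrist','w6');print(lever('w6'),pose(28))
E
```

```text
t: 8.6
eef_pos: [0.5184, 0.1341, 0.2567]
ee_rot: [3.141, 0.0, -2.516]
force: [0.3, 1.7, -0.0]
width: 0.0003
t: 8.7
eef_pos: [0.5198, 0.1334, 0.2567]
ee_rot: [3.141, 0.0, -2.551]
force: [0.0, 1.7, -0.0]
width: 0.0005
t: 8.8
eef_pos: [0.5213, 0.1326, 0.2567]
ee_rot: [3.141, 0.001, -2.586]
force: [-0.3, 0.9, -0.2]
width: 0.0006
t: 8.9
eef_pos: [0.5227, 0.1318, 0.2567]
ee_rot: [3.141, 0.0, -2.621]
force: [-0.7, 0.4, -0.1]
width: 0.0005
t: 9.0
eef_pos: [0.524, 0.1308, 0.2567]
ee_rot: [3.142, 0.0, -2.656]
force: [-0.7, -0.4, 0.1]
width: 0.0003
t: 9.2
eef_pos: [0.5239, 0.1308, 0.2566]
ee_rot: [-3.142, -0.0, -2.654]
force: [-0.1, -0.7, -0.5]
width: 0.0003
[(np.float64(27.9), 14, np.float64(17.9)), (np.float64(19.8), 15, np.float64(13.9)), (np.float64(19.2), 16, np.float64(13.4))] [0.52448953 0.13100371]
```

View pics/w6.png

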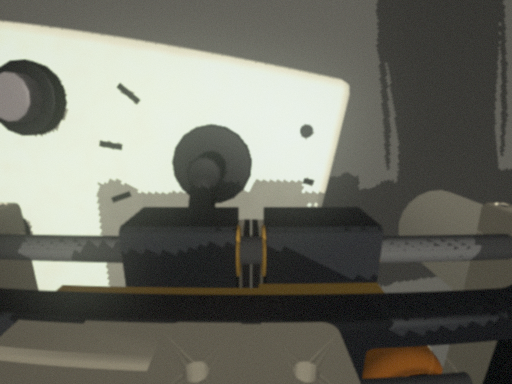

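```bash
python3 -m handwheel '[[0.28,-0.18,0,-0.07],[0.25,-0.2,0,-0.07],[0.12,-0.11,0,-0.035],[0.12,-0.11,0,-0.035],[0.11,-0.11,0,-0.035],[0.11,-0.12,0,-0.035],[0.1,-0.12,0,-0.035],[0.1,-0.13,0,-0.035],[0.09,-0.13,0,-0.035],[0.09,-0.13,0,-0.035]]'
python3 -m handwheel '[[0.08,-0.13,0,-0.035]]'
python3 -m handwheel '[[0.08,-0.14,0,-0.035]]'
python3 -m handwheel '[[0.07,-0.14,0,-0.035]]'
python3 -m handwheel '[[0,0,0,0],[0,0,0,0]]'
python3 - <<'E'
from h import *
grab('wrist','w7');grab('side','s7');print(lever('w7'),pose(-2))
E
```

```text
t: 10.25
eef_pos: [0.5377, 0.1176, 0.2567]
ee_rot: [3.141, 0.0, -3.075]
force: [0.6, 1.1, -0.5]
width: 0.0003
t: 10.35
eef_pos: [0.5386, 0.1163, 0.2567]
ee_rot: [3.141, 0.0, -3.11]
force: [0.7, 0.6, -0.1]
width: 0.0001
t: 10.45
eef_pos: [0.5394, 0.1148, 0.2567]
ee_rot: [3.141, 0.0, 3.138]
force: [0.7, 1.1, 0.2]
width: 0.0006
t: 10.55
eef_pos: [0.54, 0.1133, 0.2567]
ee_rot: [3.142, 0.0, 3.103]
force: [0.0, -0.3, -0.1]
width: 0.0009
t: 10.75
eef_pos: [0.5399, 0.1133, 0.2567]
ee_rot: [-3.142, -0.0, 3.105]
force: [-0.2, 0.8, 0.3]
width: 0.0005
[(np.float64(-1.5), 14, np.float64(18.4)), (np.float64(-9.7), 15, np.float64(14.4)), (np.float64(-11.1), 16, np.float64(13.4))] [0.54024342 0.11339062]
```

View pics/w7.png

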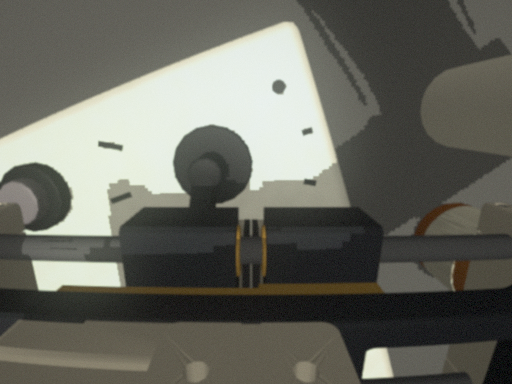

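View pics/s7.png

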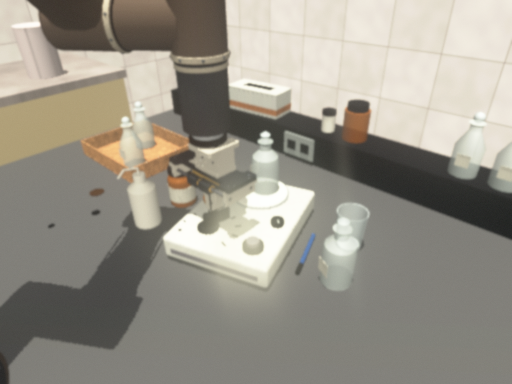

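```bash
python3 -m handwheel '[[0.1,-0.13,0,-0.035],[0.12,-0.29,0,-0.07],[0.05,-0.15,0,-0.035],[0.05,-0.15,0,-0.035],[0.04,-0.15,0,-0.035],[0.04,-0.16,0,-0.035],[0.03,-0.16,0,-0.035],[0.03,-0.15,0,-0.035],[0.02,-0.16,0,-0.035],[0.02,-0.16,0,-0.035]]'
python3 -m handwheel '[[0.01,-0.08,0,-0.017],[0.01,-0.08,0,-0.017]]'
python3 -m handwheel '[[0,-0.08,0,-0.017],[0,-0.08,0,-0.018]]'
python3 - <<'E'
from h import *
grab('wrist','w8');print(lever('w8'),pose(-28))
E
```

```text
t: 11.85
eef_pos: [0.5451, 0.097, 0.2567]
ee_rot: [3.141, 0.0, 2.718]
force: [0.8, 0.7, 0.1]
width: 0.0009
t: 12.05
eef_pos: [0.5452, 0.0952, 0.2567]
ee_rot: [3.141, 0.0, 2.684]
force: [0.6, 1.6, -0.4]
width: 0.0006
t: 12.25
eef_pos: [0.5452, 0.0934, 0.2567]
ee_rot: [-3.142, 0.0, 2.649]
force: [0.7, 0.2, 1.0]
width: 0.0004
[(np.float64(-20.4), 14, np.float64(16.4)), (np.float64(-24.9), 15, np.float64(14.4)), (np.float64(-25.3), 16, np.float64(14.4))] [0.54514628 0.09344598]
```

View pics/w8.png

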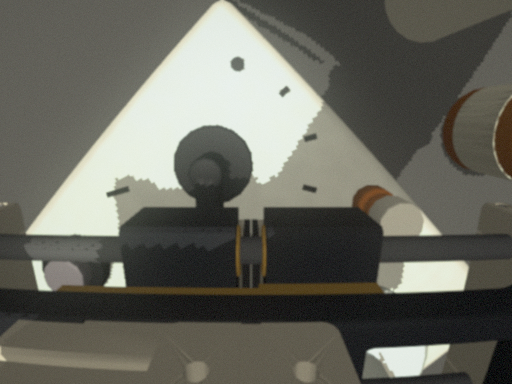

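```bash
python3 -m handwheel '[[0,-0.08,0,-0.017],[0,-0.08,0,-0.018]]'
python3 - <<'E'
from h import *
grab('wrist','w9');print(lever('w9'),arm.get_state()['force'])
E
python3 -m handwheel '[[0,-0.08,0,-0.017]]'
python3 - <<'E'
from h import *
grab('wrist','w10');print(lever('w10'),arm.get_state()['force'])
E
```

```text
t: 12.5
eef_pos: [0.5451, 0.0917, 0.2566]
ee_rot: [-3.141, -0.0, 2.613]
force: [-0.5, 0.6, 0.0]
width: 0.0005
[(np.float64(-22.1), 14, np.float64(16.9)), (np.float64(-27.7), 15, np.float64(14.3)), (np.float64(-28.0), 16, np.float64(14.4))] [ 0.59862285 -0.465708   -0.0474505 ]
t: 12.65
eef_pos: [0.5451, 0.091, 0.2566]
ee_rot: [-3.141, -0.0, 2.597]
force: [0.3, -0.1, 0.9]
width: 0.0009
[(np.float64(-28.2), 14, np.float64(18.4)), (np.float64(-36.4), 15, np.float64(14.4)), (np.float64(-38.0), 16, np.float64(13.4))] [-0.22751937  0.15563229  0.60418579]
```

```bash
python3 -m handwheel '[[0.2,0.3,0,0],[0.3,0.4,0,0],[0,0,1,0],[0,0,2,0],[0,0,3,0],[0,0,3,0],[0,0,3,0],[0,0,3,0],[-1,-1,0,0.1],[-1,-1,0,0.1],[-1,-1,0,0.1],[0,0,0,0],[0,0,0,0]]'
python3 - <<'E'
from h import *
grab('wrist','w11')
E
```

```text
t: 14.0
eef_pos: [0.5202, 0.0681, 0.4075]
ee_rot: [3.141, 0.001, 2.895]
force: [0.9, -0.7, -0.4]
width: 0.0004
```

View pics/w11.png

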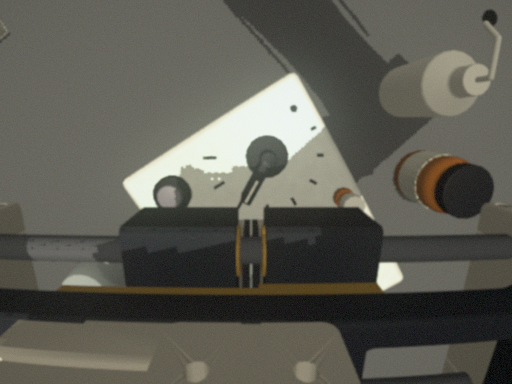

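Run:
```python
from h import *
f=load('w11');im=cv2.imread('pics/w11.png')[120:215,140:300]
cv2.imwrite('pics/w11z.png',cv2.resize(im,None,fx=5,fy=5,interpolation=cv2.INTER_CUBIC))
```

```text
(no output)
```

View pics/w11z.png

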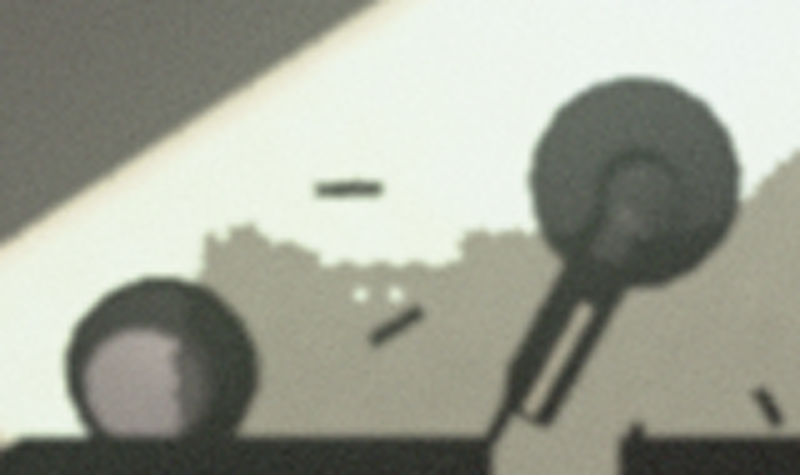

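Run:
```python
from h import *
f=load('w11');q=lambda *p: np.array(p,float)/5+[140,120]
T=plane(f,q((583,305),(533,410)),.096)[:,:2];v=T[1]-T[0];a=np.degrees(np.arctan2(v[1],v[0]));v2=T[1]-O;b=np.degrees(np.arctan2(v2[1],v2[0]))
print('lever',a,b,(120+17.3-a)/30,(120+17.3-b)/30)
g=load('w1');b1=np.array([(165,155)])/3.3+[100,55];b2=q((137,383))
print('button',tri(g,b1,f,b2),plane(g,b1,.08),plane(f,b2,.08))
th=np.radians(17.3);d=plane(g,b1,.08)[0,:2]-O;print('stirrer frame rel axis',np.array([[np.cos(th),np.sin(th)],[-np.sin(th),np.cos(th)]])@d)
```

```text
lever -38.8703270724538 -41.70828861818192 5.87234423574846 5.966942953939397
button (array([ 0.51474086, -0.0266238 ,  0.07479005]), np.float64(0.0014725400481714415)) [[ 0.51450601 -0.02408447  0.08      ]] [[ 0.51371783 -0.02554391  0.08      ]]
stirrer frame rel axis [-0.02043135 -0.11605913]
```

Run:
```python
from h import *
print(tri(load('scene0'),[(189,219)],load('side0'),[(344,226)]), tri(load('scene0'),[(302,172)],load('side0'),[(265,137)]))
s=arm.get_state();print(s['q'],s['eef_pos'],s['ee_rot'])
```

```text
(array([ 0.60617127, -0.16476359,  0.13481643]), np.float64(0.0023331175975182493)) (array([0.69109836, 0.09439411, 0.20111101]), np.float64(0.005764825207995006))
[ 5.04620573e-01  1.08877747e-01 -3.12582625e-01  1.30742803e-04
 -1.14837447e+00 -2.32149508e+00] [0.52044685 0.0683142  0.40726397] [3.14102401e+00 7.84430317e-04 2.89556780e+00]
```

```bash
python3 -m handwheel '[[-0.1,-1.88,0,0],[-0.1,-1.88,0,0],[-0.1,-1.88,0,0],[-0.1,-1.88,0,0],[-0.2,-1.88,0,0],[0,0,-2.5,0],[0,0,-2.5,0],[0,0,-2.5,0],[0,0,-2.5,0],[0,0,-1.5,0],[0,0,-1,0],[0,0,0,0],[0,0,0,0]]'
python3 - <<'E'
from h import *
grab('side','s12'); grab('scene','c12')
im=cv2.imread('pics/s12.png')[150:280,180:310]
im2=cv2.imread('pics/c12.png')[140:230,180:280]
cv2.imwrite('pics/sc12.png',np.hstack([cv2.resize(im,(390,390)),cv2.resize(im2,(400,390))]))
E
```

```text
t: 15.35
eef_pos: [0.5147, -0.0257, 0.2821]
ee_rot: [-3.142, 0.0, 2.897]
force: [0.5, 0.7, 0.3]
width: 0.0002
```

View pics/sc12.png

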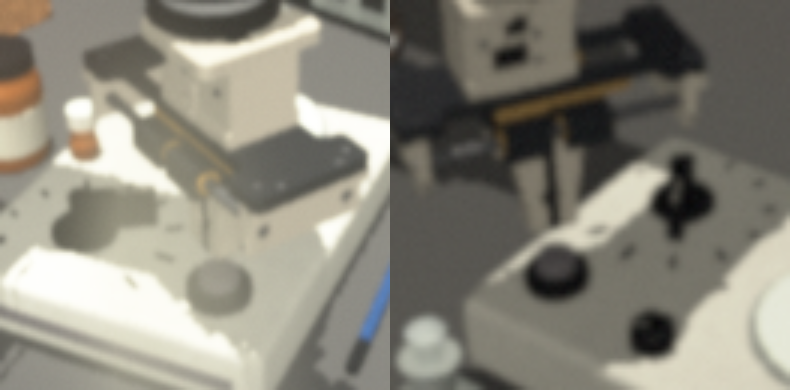

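Run:
```python
from h import *
s=load('c12');d=load('s12')
for P in((.5147,-.0257,.104),(.5147,-.0257,.08),(.514,-.0255,.062)):
    print(P,(proj(s,P)-[180,140])*[4,4.33]+[390,0],(proj(d,P)-[180,150])*3)
```

```text
(0.5147, -0.0257, 0.104) [[549.09279938 220.37031548]] [[218.00874859 243.72303064]]
(0.5147, -0.0257, 0.08) [[551.67288766 253.15527334]] [[218.8039221  272.85932249]]
(0.514, -0.0255, 0.062) [[553.24124529 276.51750782]] [[218.43414904 294.42802613]]
```

```bash
python3 -m handwheel '[[0,0,-1,0],[0,0,-0.8,0],[0,0,-0.2,0],[0,0,-0.2,0],[0,0,0,0]]'; for i in 1 2 3; do python3 -m handwheel '[[0,0,-0.1,0],[0,0,-0.1,0]]'|grep -E 'pos|force'; done
```

```text
t: 15.95
eef_pos: [0.514, -0.026, 0.2594]
ee_rot: [-3.141, -0.001, 2.897]
force: [-0.4, -1.4, 1.1]
width: 0.0006
eef_pos: [0.5142, -0.026, 0.2578]
force: [-2.1, -0.4, 3.1]
eef_pos: [0.5142, -0.026, 0.2558]
force: [-3.0, -0.0, 4.1]
eef_pos: [0.5143, -0.026, 0.2541]
force: [-7.3, 0.8, 18.5]
```

```bash
python3 -m handwheel '[[0,0,0,0],[0,0,0,0]]'
python3 - <<'E'
from h import *
g=load('w1')
for X in range(118,245,8): print(X, dpt(g,np.array([(X,155)])/3.3+[100,55])[0].round(4))
E
```

```text
t: 16.75
eef_pos: [0.5142, -0.0259, 0.2543]
ee_rot: [-3.141, 0.0, 2.898]
force: [-4.6, -0.5, 11.3]
width: 0.0004
118 [ 0.5204 -0.0416  0.0734]
126 [ 0.5187 -0.0353  0.0832]
134 [ 0.5178 -0.0328  0.083 ]
142 [ 0.5169 -0.0302  0.0832]
150 [ 0.5159 -0.0274  0.084 ]
158 [ 0.5151 -0.0254  0.0826]
166 [ 0.5142 -0.0228  0.0827]
174 [ 0.5133 -0.0201  0.0834]
182 [ 0.5124 -0.0175  0.0836]
190 [ 0.5115 -0.015   0.0837]
198 [ 0.5106 -0.0129  0.0826]
206 [ 0.5099 -0.0113  0.0795]
214 [ 0.5092 -0.0105  0.0735]
222 [ 0.5083 -0.0081  0.073 ]
230 [ 0.5074 -0.0057  0.0724]
238 [ 0.5066 -0.0037  0.0703]
```

```bash
python3 -m handwheel '[[0,0,0.3,0],[0,0,0.5,0],[0,0,1.2,0],[0,0,2.5,0],[0,0,3,0],[0,0,3,0],[0,0,3,0],[0,0,3,0],[4,2,0,0],[3,2,0,0],[0,3,0,0],[0,2,0,0],[0,0,0,0],[0,0,0,0],[0,0,0,0]]'
python3 - <<'E'
from h import *
grab('wrist','w13');grab('scene','c13');grab('side','s13')
cv2.imwrite('pics/e.png',np.hstack([cv2.resize(cv2.imread(f'pics/{n}.png')[a:b,c:d],(400,400)) for n,a,b,c,d in(('w13',0,256,100,356),('side0'.replace('side0','s13'),120,300,150,330))]))
E
```

```text
t: 18.25
eef_pos: [0.5841, 0.0636, 0.4191]
ee_rot: [3.141, 0.0, 2.897]
force: [-0.1, 0.2, -0.0]
width: 0.0007
```

View pics/e.png

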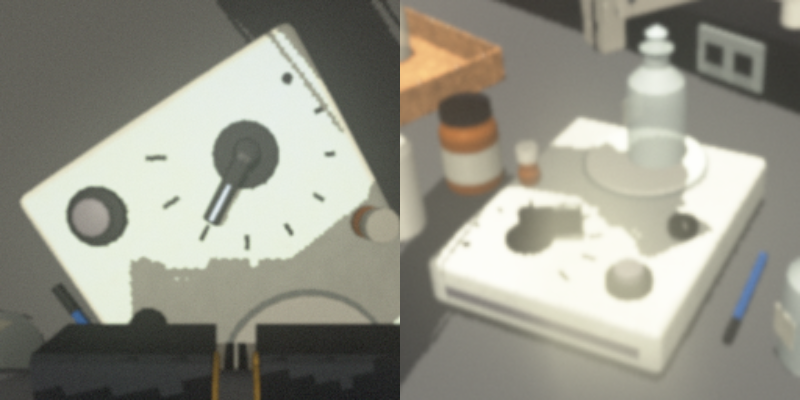

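View pics/c13.png

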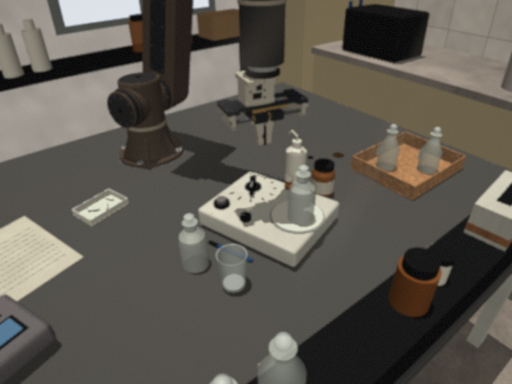

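The lever's white line points at the sixth bar, at about (205,233). The button is up at (92,216), and the bottles, jar, vial and pen look unmoved.

Run:
```python
from h import *
f=load('w13');q=lambda *p: np.array(p,float)*.64+[100,0]
T=plane(f,q((212,216),(228,187)),.096)[:,:2];v=T[0]-O;print((137.3-np.degrees(np.arctan2(v[1],v[0])))/30, dpt(f,q((90,217))))
h0=plane(load('scene0'),[(245,217)],.075);print(arm.get_state()['force'],arm.job_done())
```

```text
6.027317895480456 [[ 0.51426932 -0.02404975  0.0819583 ]]
the job is handed in; nothing more can be done
[-1.0845017  -0.34997144  0.28638997] None
```

I turned the speed selector clockwise to click 6 with the closed fingertips pushing one side of its lever. I then pressed the start button to its stop, released it and handed the job in at about 18 s.

**Selector:** I pushed it click by click through 2, 3, 4, 5 and 6, with at most about 2 N read at the tool. The last overhead picture shows the lever on the sixth bar and measures it at click 6.03.

**Start button:** The tip moved down about 6 mm from first contact. The force then jumped to a peak of 18.5 N and settled at 11 N, so it had reached its stop. Afterwards the button top measured 82 mm above the bench, back at its released height.

**Surroundings:** The bottles, jar, vial, pen and heat knob look unmoved in the last pictures. I only compared these by eye. The arm is clear of everything.

**What disagreed:**
- **Starting position:** The lever first measured about 1.5 clicks, not in a click. It came to rest in click 2 at the first touch, and the clicks after that matched the printed marks.
- **Camera offset:** The scene and side cameras differed by up to about 13 mm in where they put the housing's corners, so I worked from the wrist camera.
- **Sideways force:** There was a sideways force of up to 7 N while the button was at its stop.

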